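# Put the slicer discs away and lock the keeper

### The job

The washed discs of the little slicer are drying on the sink's drainer: turn the keeper of the grey storage case until it clicks open, lay each small disc, hub up and flat on the bottom, in the pocket whose floor pad has the colour of its hub, then turn the keeper back until it clicks locked over them. There are four or five small discs; the bigger red-hubbed disc belongs to another machine and stays where it is, and so do the bowl and the teaspoon.

Things in the scene. Friction and masses are not known exactly. Their poses are not given: they have to be found in the camera images.
- case: Round grey storage case, a tray 238 mm across fixed to the worktop; origin in the middle of its underside. Five round pockets in a ring, each with a floor pad of another colour; in the middle the white star-shaped keeper.
- keeper_grip (a point): Middle of the white grip bar on top of the keeper, on its upright turning axis (the case's middle), 38 mm above the worktop. Bar 46 mm long (along this point's x axis), 15 mm thick (y axis), at heights 22 to 52 mm. Under it five arms, 15 mm wide, reach 62 mm out from the axis at heights 16 to 21 mm, 72 degrees apart, one along the point's x axis.
- keeper (a joint): Angle of the keeper, rad. 0 = locked: an arm lies over each pocket. 0.63 (36 degrees counter-clockwise from above) = open: the arms stand between the pockets. Stops there. An over-centre spring holds it against either stop: it takes about 0.25 N m to move it off the stop, less and less up to half way (0.31), past which it snaps on to the other stop by itself.
- pocket_red (a point): Centre of the case's pocket with the red floor pad, on top of the pad, 8 mm above the worktop. Round pocket 73 mm wide inside, 6 mm deep to its slightly flared rim (14 mm above the worktop); its centre is 78 mm from the keeper's axis, the next ones 72 degrees on. Which colour is where differs from start to start.
- pocket_yellow (a point): Centre of the case's pocket with the yellow floor pad, on top of the pad, 8 mm above the worktop. Round pocket 73 mm wide inside, 6 mm deep to its slightly flared rim (14 mm above the worktop); its centre is 78 mm from the keeper's axis, the next ones 72 degrees on. Which colour is where differs from start to start.
- pocket_green (a point): Centre of the case's pocket with the green floor pad, on top of the pad, 8 mm above the worktop. Round pocket 73 mm wide inside, 6 mm deep to its slightly flared rim (14 mm above the worktop); its centre is 78 mm from the keeper's axis, the next ones 72 degrees on. Which colour is where differs from start to start.
- pocket_blue (a point): Centre of the case's pocket with the blue floor pad, on top of the pad, 8 mm above the worktop. Round pocket 73 mm wide inside, 6 mm deep to its slightly flared rim (14 mm above the worktop); its centre is 78 mm from the keeper's axis, the next ones 72 degrees on. Which colour is where differs from start to start.
- pocket_white (a point): Centre of the case's pocket with the white floor pad, on top of the pad, 8 mm above the worktop. Round pocket 73 mm wide inside, 6 mm deep to its slightly flared rim (14 mm above the worktop); its centre is 78 mm from the keeper's axis, the next ones 72 degrees on. Which colour is where differs from start to start.
- disc_red_mid (a point): Middle of the small slicer disc with the red hub (may be absent): steel plate 68 mm across, 4 mm thick, with two raised slicing blades; on it a round hub to grip, 24 mm across (30 mm at its foot), up to 34 mm above the underside. The point is on the hub's axis 17 mm above the underside, so 25 mm above the worktop when home in its pocket; z points up the hub. About 80 g.
- disc_yellow_mid (a point): Middle of the small slicer disc with the yellow hub (may be absent): steel plate 68 mm across, 4 mm thick, with three raised thin slicing blades; on it a round hub to grip, 24 mm across (30 mm at its foot), up to 34 mm above the underside. The point is on the hub's axis 17 mm above the underside, so 25 mm above the worktop when home in its pocket; z points up the hub. About 80 g.
- disc_green_mid (a point): Middle of the small slicer disc with the green hub (may be absent): steel plate 68 mm across, 4 mm thick, with two rings of small grating teeth; on it a round hub to grip, 24 mm across (30 mm at its foot), up to 34 mm above the underside. The point is on the hub's axis 17 mm above the underside, so 25 mm above the worktop when home in its pocket; z points up the hub. About 80 g.
- disc_blue_mid (a point): Middle of the small slicer disc with the blue hub (may be absent): steel plate 68 mm across, 4 mm thick, with a ring of short radial julienne teeth; on it a round hub to grip, 24 mm across (30 mm at its foot), up to 34 mm above the underside. The point is on the hub's axis 17 mm above the underside, so 25 mm above the worktop when home in its pocket; z points up the hub. About 80 g.
- disc_white_mid (a point): Middle of the small slicer disc with the white hub (may be absent): steel plate 68 mm across, 4 mm thick, with a ring of dark round marks; on it a round hub to grip, 24 mm across (30 mm at its foot), up to 34 mm above the underside. The point is on the hub's axis 17 mm above the underside, so 25 mm above the worktop when home in its pocket; z points up the hub. About 80 g.
- big_disc_mid (a point): Middle, 17 mm above the underside, of a bigger slicer disc that looks like the red one: red hub, but 96 mm across. It belongs to another machine and does not fit any pocket. Same hub and height as the small ones. It lies on the drainer like the small ones; the drainer is 4 mm higher than the worktop.
- bowl: White bowl, 120 mm across, 54 mm high, standing behind the case; origin at the centre of its underside.
- spoon: Steel teaspoon, 130 mm long, 26 mm wide, 11 mm high, lying on the front edge strip of the worktop before the drainer; origin at the middle of its underside.
Things that resemble listed ones, but are neither listed nor needed, are in the scene too. What is shaped like the part that bears disc_green_mid but orange is not meant.

How it is judged:
On the way, in this order (a step that is already met when the one before it is completed fails the run):
1. the keeper has been turned past its click to the open position (value of joint keeper above 0.55 rad), for 0.2 s.
2. every small disc that is there lies flat in the pocket of its own colour, with the keeper open (horizontal distance between disc_red_mid and pocket_red below 0.006 m and z of disc_red_mid in the frame of pocket_red between 0.0145 and 0.0195 m and angle between each of disc_red_mid, disc_yellow_mid, disc_green_mid, disc_blue_mid, disc_white_mid's own z axis and vertical below 0.08 rad and horizontal distance between disc_yellow_mid and pocket_yellow below 0.006 m and z of disc_yellow_mid in the frame of pocket_yellow between 0.0145 and 0.0195 m and horizontal distance between disc_green_mid and pocket_green below 0.006 m and z of disc_green_mid in the frame of pocket_green between 0.0145 and 0.0195 m and horizontal distance between disc_blue_mid and pocket_blue below 0.006 m and z of disc_blue_mid in the frame of pocket_blue between 0.0145 and 0.0195 m and horizontal distance between disc_white_mid and pocket_white below 0.006 m and z of disc_white_mid in the frame of pocket_white between 0.0145 and 0.0195 m and value of joint keeper above 0.55 rad), for 0.2 s.
3. the keeper has been turned back past its click to the locked position (value of joint keeper below 0.08 rad), for 0.2 s.
At the end, for the whole second after the job is handed in: Every small disc present lies at rest, flat (within 0.08 rad) on the pad of its own colour, within 6 mm of the pocket's centre, and the keeper is locked (joint below 0.08 rad) (horizontal distance between disc_red_mid and pocket_red below 0.006 m and z of disc_red_mid in the frame of pocket_red between 0.0145 and 0.0195 m and angle between each of disc_red_mid, disc_yellow_mid, disc_green_mid, disc_blue_mid, disc_white_mid's own z axis and vertical below 0.08 rad and horizontal distance between disc_yellow_mid and pocket_yellow below 0.006 m and z of disc_yellow_mid in the frame of pocket_yellow between 0.0145 and 0.0195 m and horizontal distance between disc_green_mid and pocket_green below 0.006 m and z of disc_green_mid in the frame of pocket_green between 0.0145 and 0.0195 m and horizontal distance between disc_blue_mid and pocket_blue below 0.006 m and z of disc_blue_mid in the frame of pocket_blue between 0.0145 and 0.0195 m and horizontal distance between disc_white_mid and pocket_white below 0.006 m and z of disc_white_mid in the frame of pocket_white between 0.0145 and 0.0195 m and value of joint keeper below 0.08 rad and velocity of joint keeper below 0.1 rad/s and linear speed of each of disc_red, disc_yellow, disc_green, disc_blue, disc_white below 0.02 m/s); the robot touches nothing.
It fails at once if the bigger disc is moved more than 5 cm (distance of big_disc_mid from where it was at the start of the episode above 0.05 m).
It fails at once if the bowl is moved more than 5 cm or tipped over (distance of bowl from where it was at the start of the episode above 0.05 m or angle between bowl's own z axis and vertical above 0.6 rad).
It fails at once if the teaspoon is moved more than 5 cm or tipped over (distance of spoon from where it was at the start of the episode above 0.05 m or angle between spoon's own z axis and vertical above 0.6 rad).
Of disc_red, disc_yellow, disc_green, disc_blue, disc_white only 4 to 5 are there at a start; the rules pass over those that are not, and their reading is None.
At some moment in a run one of disc_red, disc_yellow, disc_green, disc_blue, disc_white may be knocked a few centimetres aside while the robot is not near it.
Once in a run the grip may slacken for a moment while it holds something.
It also fails if it takes over 210 s, if anything falls off the work surface, if the arm or the gripper's body presses on something with over 40 N, if the wrist force passes 120 N, or if a joint passes its speed limit or range.

### The arm

A 7-joint arm with a two-finger parallel gripper is mounted at the origin on a cart in front of the work surface, level with it; the furniture and walls round the work are solid. World frame = base frame: x ahead of the robot, y to its left, z up, the work surface at z = 0. Lengths are in m, angles in rad, forces in N, time in s.
With the tool pointing down it reaches from about 0.425 to 0.875 m from the base axis. Payload 8.4 kg.
Tool frame: the origin (TCP) lies at the very end of the fingers, on their centre line; the grasp point (between the pads) lies 19 mm behind it (robot.hold_point_z is the z of the grasp point in the tool frame, in m); z points along the fingers, y is the line along which they close (so a half turn about z gives the same grasp; the last joint's range is limited). The gripper opens to 85 mm and grips with 20 to 120 N. Pads are 22 mm wide; open, the fingers measure 114 mm over their backs; the gripper's body (76 mm by 85 mm) begins 54 mm behind the grasp point. The pads swing forward as they close: fully open they stand 13 mm farther back than shut.
Start: joints at [1.021, 0.333, 0.04, 1.465, -0.013, 1.343, -0.059], TCP at [0.283, -0.585, 0.231] pointing down, gripper open.
Joint ranges: [-2.58, 2.58], [-0.38, 2.09], [-1.3, 1.39], [0.25, 2.4], [-1.5, 4.64], [0.08, 2.09], [-2.65, 2.65]. Speed limits (rad/s): [2.22, 2.22, 2.79, 2.79, 3.14, 3.14, 3.14].

### API

Orientations are given as a 3x3 rotation matrix whose columns are the frame's x, y, z axes.
In Python, from workcell import robot gives the robot as it stands. The module is installed in compiled form; this text tells all that it offers.
- The arm moves only by the tool apply_moves, never from a script. Its argument "plan" is a list of rows, each an object with "hand": the finger opening in m, from 0 to 0.0854; "dp": the shift along the world's x, y, z in m, a list of three; "twist": the turn, a rotation vector about the world's x, y, z in degrees, a list of three. A call has 1 to 8 rows; each row shifts and turns the commanded pose from where the row before left it; what a row does not reach is not made up. A row lasts 1/10 s, in which the tool goes at most 50 mm and 8.59 degrees, less where a joint would pass 70% of its speed; a pose out of reach is approached as far as the arm can. A call with a gripper value outside its range is refused whole. The fingers move at their own pace and stop on an object; "force" is the grip in N (left out, the last holds). Time passes only in rows, so rows that do not move let the fingers close. It gives the time, the measured TCP pose, the force, the opening and the grip force at its end, in the units of the state.
- robot.state(): the state, without advancing time (a new reading comes with each control period).
- robot.grab_frame(name): name is "scene" or "top" or "wrist"; returns the picture (384x512x3 uint8, red, green, blue); there is no depth.
- robot.camera_model(name): a dict with "camera_matrix" (3x3 intrinsics, pixels), "view" (4x4, takes a point from world to camera coordinates). Camera axes: x right, y down, z forward; pixel columns grow to the right and rows downward; lengths in m; the calibration is good to about 2 mm. A picture is of the moment at which its call begins: read the wrist's pose just before it. camera_model takes no time and is no camera call; for the wrist camera it gives the pose at the moment of the call.
- robot.sign_off(): hands the job in; it is judged then, once.
Trained networks look in the newest picture that a camera, given by its name, has taken for a name from the list of things; names that differ only in an ending like _2 or _b are one class to them, and where a whole thing is asked for, a point or a joint stands for the part that bears it (a point fixed in the world has none). Each returns a list of dicts, best first, with "confidence" (0 to 1); they miss things now and then, are a little off and sometimes report something else, mostly with a low value. They report only what shows in the picture. A call takes as long as a camera call. They do not tell look-alikes from the thing itself.
- robot.masks_of(camera, name): "region" (384x512 bool, what is visible of it) and "rect" ([left, top, width, height] in pixels, round what is visible of it).
- robot.tip_of(camera, name): "pixel" ([column, row] in pixels: a listed point, or the origin of a listed thing).
The state is a dict: "clock": time; "joints": joint angles; "qvel": joint speeds; "joint_efforts": joint torques, N m; "eef_pos": TCP position; "eef_rot": TCP orientation; "ft_force": force on the tool from outside, world axes, zero at the start; "ft_torque": the same for the moment, N m; "opening": finger opening in m; "grip_force": force on a finger pad.
Only numpy, scipy, OpenCV 4.12 (cv2) and the standard library are available. Lean on these libraries where they do the work, as an engineer would, in place of code of your own. Each camera call takes 0.05 s, during which the arm holds its last target. There are 200 camera calls.

## Working session

There is one attempt and no reset: what is moved stays moved. The work goes in short steps, Python scripts to look and compute and a tool call to move; the robot and the scene stay as the last step left them, time stands still between calls to the robot, and variables do not carry over. Pictures are saved under pics/ and viewed, at most 17 in all, crops included, and the job is handed in when it is done.

Besides the shell and the picture viewer there is one more tool, called after ">>>" by a JSON object that holds its "method" and its "body". apply_moves: Moves the arm, as the interface text tells. Its arguments: {"type":"object","properties":{"plan":{"type":"array"},"force":{"type":"number"}},"required":["plan"]}

```bash
mkdir -p pics
cat > h.py <<'E'
import numpy as np, cv2
from workcell import robot
def ray(cam,px,z,M=None):
    m=M or robot.camera_model(cam); K=np.array(m["camera_matrix"]);V=np.array(m["view"])
    d=np.linalg.inv(K)@np.array([px[0],px[1],1.]); R=V[:3,:3];c=-R.T@V[:3,3]; d=R.T@d
    return c+d*(z-c[2])/d[2]
def proj(cam,p,M=None):
    m=M or robot.camera_model(cam); K=np.array(m["camera_matrix"]);V=np.array(m["view"])
    q=K@(V[:3,:3]@np.array(p)+V[:3,3]); return q[:2]/q[2]
def save(n,im,scale=1,crop=None):
    if crop: x,y,w,h=crop; im=im[y:y+h,x:x+w]
    cv2.imwrite(f"pics/{n}.png",cv2.resize(im[:,:,::-1],None,fx=scale,fy=scale,interpolation=cv2.INTER_CUBIC))
E
python3 - <<'E'
from h import *
np.set_printoptions(precision=3,suppress=True)
a=robot.grab_frame("top"); save("top0",a,1.5)
b=robot.grab_frame("scene"); save("scene0",b,1.5)
for n,z in [("case",0),("keeper_grip",.038),("pocket_red",.008),("pocket_yellow",.008),("pocket_green",.008),("pocket_blue",.008),("pocket_white",.008),("disc_red_mid",.021),("disc_yellow_mid",.021),("disc_green_mid",.021),("disc_blue_mid",.021),("disc_white_mid",.021),("big_disc_mid",.021),("bowl",0),("spoon",0)]:
    for cam in ("top",):
        for d in robot.tip_of(cam,n)[:3]: print(n,cam,round(d["confidence"],2),np.array(d["pixel"]),ray(cam,d["pixel"],z))
s=robot.state();print(s["clock"],s["eef_pos"],s["eef_rot"],s["opening"],robot.hold_point_z)
E
```

```text
case top 0.71 [305.  188.3] [ 0.553 -0.264  0.   ]
keeper_grip top 0.73 [311.  184.7] [ 0.555 -0.279  0.038]
pocket_red top 0.69 [285.9 180. ] [ 0.581 -0.205  0.008]
pocket_yellow top 0.79 [294.8 209.9] [ 0.485 -0.226  0.008]
pocket_green top 0.81 [304.5 163.6] [ 0.631 -0.267  0.008]
pocket_blue top 0.85 [323.3 210.7] [ 0.478 -0.314  0.008]
pocket_white top 0.8 [332.6 175.9] [ 0.586 -0.352  0.008]
disc_yellow_mid top 0.89 [199.9 179.7] [0.595 0.061 0.021]
disc_green_mid top 0.85 [237.8 187.4] [ 0.563 -0.055  0.021]
disc_green_mid top 0.56 [377.2 246.2] [ 0.359 -0.464  0.021]
disc_green_mid top 0.53 [370.3 182.4] [ 0.556 -0.464  0.021]
disc_blue_mid top 0.57 [164. 172.] [0.626 0.172 0.021]
disc_blue_mid top 0.44 [331.3 179.6] [ 0.571 -0.345  0.021]
disc_white_mid top 0.79 [218.6 154.9] [0.671 0.    0.021]
disc_white_mid top 0.72 [306.7 185.3] [ 0.558 -0.267  0.021]
big_disc_mid top 0.6 [139.1 150.2] [0.701 0.249 0.021]
bowl top 0.83 [310.2 131. ] [ 0.74  -0.295  0.   ]
spoon top 0.63 [230.8 227.9] [ 0.442 -0.026  0.   ]
0.85 [ 0.283 -0.585  0.231] [[ 0.9    0.436 -0.   ]
 [ 0.436 -0.9    0.   ]
 [-0.    -0.    -1.   ]] 0.08556427694465367 -0.0187
```

View pics/top0.png

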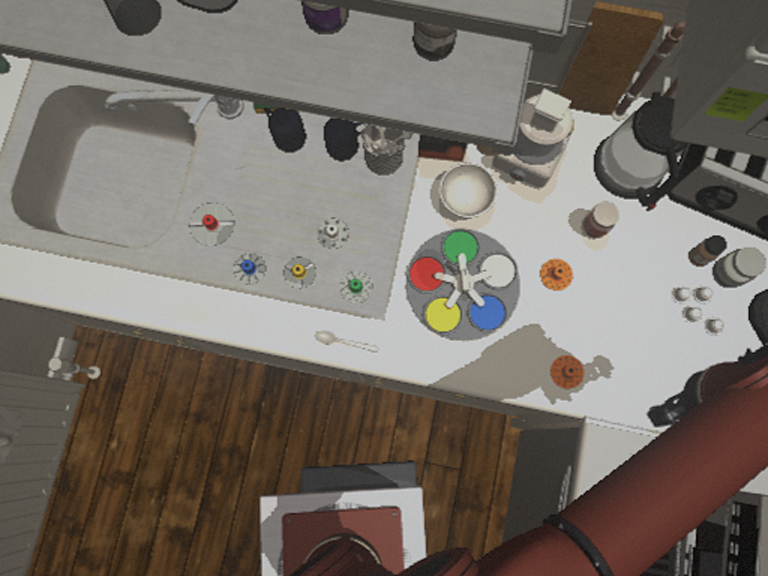

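View pics/scene0.png

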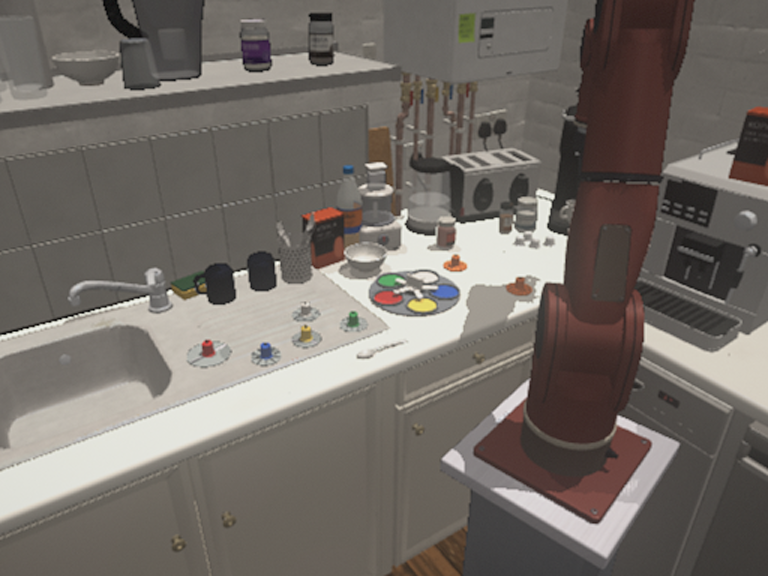

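The top view shows four small discs (at 1.5x): blue (249,267), yellow (298,270), green (355,286) and white (332,231). The red-hubbed disc at (210,223) is 1.4x wider, so it is the big one and there is no small red disc. The orange look-alikes at (556,274) and (567,372) are decoys. The case is at (463,283).

>>> {"method": "apply_moves", "body": {"plan": [{"hand": 0.085, "dp": [0.031, 0.036, 0], "twist": [0, 0, 0]}, {"hand": 0.085, "dp": [0.031, 0.036, 0], "twist": [0, 0, 0]}, {"hand": 0.085, "dp": [0.031, 0.036, 0], "twist": [0, 0, 0]}, {"hand": 0.085, "dp": [0.031, 0.036, 0], "twist": [0, 0, 0]}, {"hand": 0.085, "dp": [0.031, 0.036, 0], "twist": [0, 0, 0]}, {"hand": 0.085, "dp": [0.031, 0.036, 0], "twist": [0, 0, 0]}, {"hand": 0.085, "dp": [0.031, 0.036, 0], "twist": [0, 0, 0]}, {"hand": 0.085, "dp": [0.02, 0.03, 0], "twist": [0, 0, 0]}]}}

```text
clock: 1.65
eef_pos: [0.5223, -0.3001, 0.2314]
eef_rot: [[0.899, 0.438, 0.001], [0.438, -0.899, 0.001], [0.001, -0.0, -1.0]]
ft_force: [-0.3, 0.7, -0.4]
opening: 0.0851
grip_force: 0.0
```

```bash
cat >> h.py <<'E'
np.set_printoptions(precision=4,suppress=True)
def st():
    s=robot.state();R=np.array(s["eef_rot"]);print("t",round(s["clock"],2),"pos",np.array(s["eef_pos"]),"yaw_x",round(np.degrees(np.arctan2(R[1,0],R[0,0])),2),"z",R[:,2],"open",round(s["opening"],4),"grip",s["grip_force"],"F",np.array(s["ft_force"]),"q",np.array(s["joints"]))
def look(names,n=None,scale=1.5):
    M=robot.camera_model("wrist");st();a=robot.grab_frame("wrist")
    if n: save(n,a,scale)
    for k,z in names:
        for d in robot.tip_of("wrist",k)[:3]: print(k,round(d["confidence"],2),np.array(d["pixel"]),ray("wrist",d["pixel"],z,M))
    return a,M
E
python3 - <<'E'
from h import *
a,M=look([("case",0),("keeper_grip",.038)]+[("pocket_"+c,.008) for c in "red yellow green blue white".split()],"w1")
V=np.array(M["view"]);print(-V[:3,:3].T@V[:3,3],V[:3,:3])
E
```

```text
t 1.65 pos [ 0.5223 -0.3001  0.2314] yaw_x 25.97 z [ 0.0009  0.0006 -1.    ] open 0.0851 grip 0.0 F [-0.2785  0.699  -0.3729] q [ 0.5912  0.245  -0.1712  1.5791  0.0417  1.3206 -0.703 ]
case 0.86 [244.  132.5] [ 0.5536 -0.274   0.    ]
keeper_grip 0.89 [239.4 134.1] [ 0.5529 -0.2698  0.038 ]
pocket_red 0.9 [193.3  87.4] [ 0.5748 -0.1996  0.008 ]
pocket_yellow 0.96 [187.3 165.6] [ 0.4876 -0.2285  0.008 ]
pocket_green 0.72 [274.1  73.8] [ 0.6283 -0.2764  0.008 ]
pocket_blue 0.72 [252.7 196.6] [ 0.487  -0.3182  0.008 ]
pocket_white 0.74 [302.6 142.5] [ 0.5744 -0.3425  0.008 ]
[ 0.5842 -0.2703  0.3736] [[ 0.437  -0.8995 -0.0004]
 [-0.8662 -0.4209  0.2694]
 [-0.2425 -0.1174 -0.963 ]]
```

View pics/w1.png

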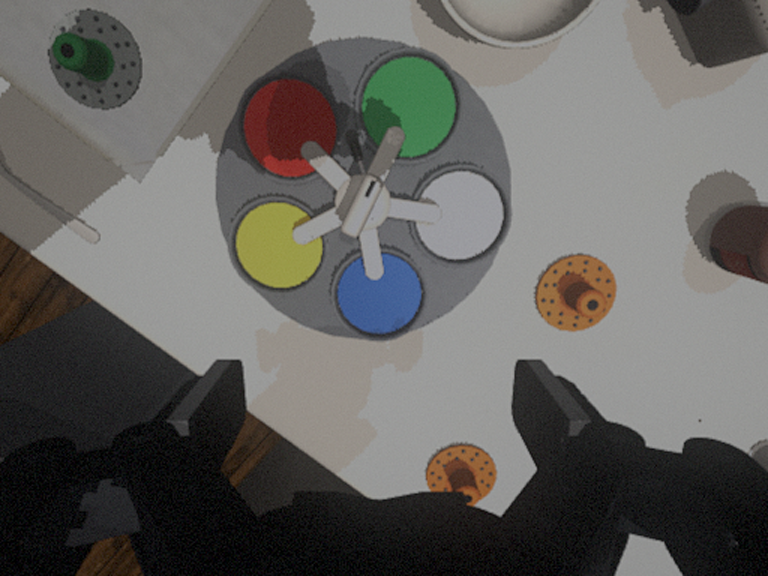

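Run:
```python
from h import *
# fit centre + angle; order ccw from green: green, red, yellow, blue, white
P=np.array([[.6283,-.2764],[.5748,-.1996],[.4876,-.2285],[.487,-.3182],[.5744,-.3425]])
c=P.mean(0);d=P-c
print(c,np.hypot(*d.T),(np.degrees(np.arctan2(d[:,1],d[:,0]))-72*np.arange(5)+180)%360-180)
```

```text
[ 0.5504 -0.273 ] [0.078  0.0774 0.077  0.0779 0.0735] [-2.4704 -0.3647  0.663  -0.5462  1.0464]
```

The wrist view shows the case with the white keeper bar at (362,203), aligned with the arm toward green, which is nearly world x. The colours run green, red, yellow, blue, white counter-clockwise.

>>> {"method": "apply_moves", "body": {"plan": [{"hand": 0.045, "dp": [0.01, 0.009, -0.03], "twist": [0, 0, -7]}, {"hand": 0.045, "dp": [0.01, 0.009, -0.03], "twist": [0, 0, -7]}, {"hand": 0.045, "dp": [0.01, 0.01, -0.03], "twist": [0, 0, -7]}, {"hand": 0.045, "dp": [0, 0, -0.02], "twist": [0, 0, -5]}, {"hand": 0.045, "dp": [0, 0, 0], "twist": [0, 0, 0]}]}}

```text
clock: 2.55
eef_pos: [0.548, -0.2749, 0.1181]
eef_rot: [[1.0, -0.005, -0.005], [-0.005, -1.0, 0.002], [-0.005, -0.002, -1.0]]
ft_force: [-0.7, -0.0, 0.1]
opening: 0.0446
grip_force: 0.0
```

Run:
```python
from h import *
a,M=look([("keeper_grip",.038),("case",0)],"w2")
r=robot.masks_of("wrist","keeper")
if r:
  print(r[0]["rect"],r[0]["confidence"])
```

```text
t 2.55 pos [ 0.548  -0.2749  0.1181] yaw_x -0.3 z [-0.0052  0.002  -1.    ] open 0.0446 grip 0.0 F [-0.6566 -0.0209  0.0805] q [ 0.4975  0.3499 -0.1292  1.6826  0.0492  1.1177 -1.2218]
keeper_grip 0.75 [246.6 194. ] [ 0.5526 -0.2706  0.038 ]
keeper_grip 0.44 [335.9 159.4] [ 0.579  -0.3372  0.038 ]
case 0.72 [253.  180.6] [ 0.5538 -0.2755  0.    ]
case 0.31 [251.   91.5] [ 0.6288 -0.2743  0.    ]
[178.2, 108.4, 148.0, 135.2] 0.82
```

View pics/w2.png

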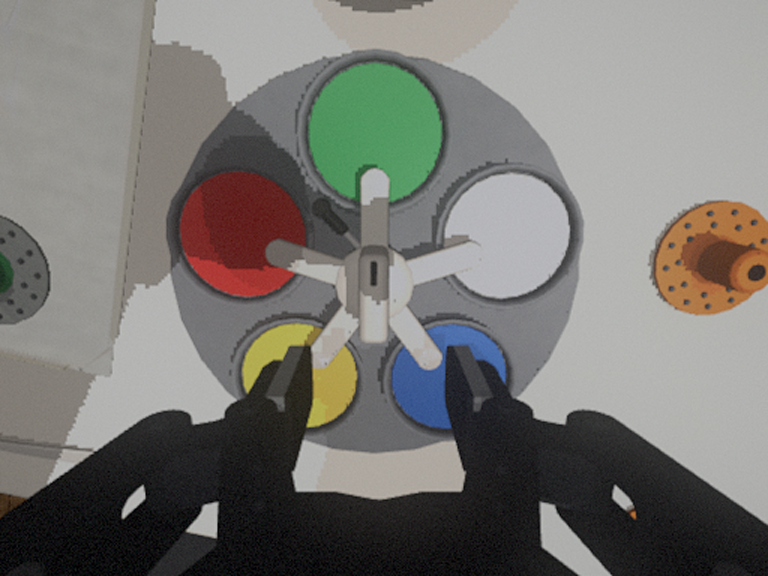

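The bar, at (374,270), is aligned with the tool's x axis, so I descend and close.

>>> {"method": "apply_moves", "body": {"plan": [{"hand": 0.045, "dp": [0.004, 0.002, -0.03], "twist": [0, 0, 0]}, {"hand": 0.045, "dp": [0, 0, -0.03], "twist": [0, 0, 0]}, {"hand": 0.045, "dp": [0, 0, -0.028], "twist": [0, 0, 0]}, {"hand": 0.045, "dp": [0, 0, 0], "twist": [0, 0, 0]}, {"hand": 0.01, "dp": [0, 0, 0], "twist": [0, 0, 0]}, {"hand": 0.01, "dp": [0, 0, 0], "twist": [0, 0, 0]}, {"hand": 0.01, "dp": [0, 0, 0], "twist": [0, 0, 0]}, {"hand": 0.01, "dp": [0, 0, 0], "twist": [0, 0, 0]}], "force": 60}}

```text
clock: 3.55
eef_pos: [0.5556, -0.2727, 0.0361]
eef_rot: [[1.0, -0.003, 0.003], [-0.003, -1.0, -0.0], [0.003, 0.0, -1.0]]
ft_force: [-2.1, 4.1, 5.9]
opening: 0.0135
grip_force: 59.0
```

>>> {"method": "apply_moves", "body": {"plan": [{"hand": 0.01, "dp": [0, 0, 0], "twist": [0, 0, 8]}, {"hand": 0.01, "dp": [0, 0, 0], "twist": [0, 0, 8]}, {"hand": 0.01, "dp": [0, 0, 0], "twist": [0, 0, 8]}, {"hand": 0.01, "dp": [0, 0, 0], "twist": [0, 0, 8]}, {"hand": 0.01, "dp": [0, 0, 0], "twist": [0, 0, 4]}, {"hand": 0.01, "dp": [0, 0, 0], "twist": [0, 0, 0]}, {"hand": 0.01, "dp": [0, 0, 0], "twist": [0, 0, 0]}, {"hand": 0.01, "dp": [0, 0, 0], "twist": [0, 0, 0]}]}}

```text
clock: 4.35
eef_pos: [0.5548, -0.2701, 0.036]
eef_rot: [[0.81, 0.587, 0.0], [0.587, -0.81, 0.003], [0.002, -0.002, -1.0]]
ft_force: [-7.5, 12.5, 13.2]
opening: 0.0135
grip_force: 59.9
```

>>> {"method": "apply_moves", "body": {"plan": [{"hand": 0.045, "dp": [0, 0, 0], "twist": [0, 0, 0]}, {"hand": 0.045, "dp": [0, 0, 0], "twist": [0, 0, 0]}, {"hand": 0.045, "dp": [0, 0, 0.04], "twist": [0, 0, 0]}, {"hand": 0.06, "dp": [0, 0, 0.05], "twist": [0, 0, -8]}, {"hand": 0.06, "dp": [-0.01, 0, 0.05], "twist": [0, 0, -8]}, {"hand": 0.06, "dp": [-0.02, 0, 0.04], "twist": [0, 0, -8]}, {"hand": 0.06, "dp": [-0.03, 0, 0.03], "twist": [0, 0, -8]}, {"hand": 0.06, "dp": [-0.03, 0, 0], "twist": [0, 0, -4]}]}}

```text
clock: 5.15
eef_pos: [0.4657, -0.2744, 0.2484]
eef_rot: [[1.0, -0.008, 0.008], [-0.008, -1.0, -0.005], [0.008, 0.005, -1.0]]
ft_force: [0.8, 0.2, -0.5]
opening: 0.0601
grip_force: 0.0
```

Run:
```python
from h import *
a,M=look([("case",0),("keeper_grip",.038)]+[("pocket_"+c,.008) for c in "green red yellow blue white".split()]+[("disc_green_mid",.021)],"w3",1)
```

```text
t 5.15 pos [ 0.4657 -0.2744  0.2484] yaw_x -0.48 z [ 0.0084 -0.0047 -1.    ] open 0.0601 grip 0.0 F [ 0.8105  0.1755 -0.5128] q [ 0.5981  0.1042 -0.1599  1.7083  0.0177  1.3209 -1.1444]
case 0.74 [250.5  95.7] [ 0.5506 -0.2743  0.    ]
case 0.68 [56.6 87.9] [ 0.5619 -0.0368  0.    ]
keeper_grip 0.59 [246.3  93.1] [ 0.5518 -0.2697  0.038 ]
pocket_green 0.92 [248.6  23.4] [ 0.6291 -0.273   0.008 ]
pocket_red 0.83 [188.   71.4] [ 0.5784 -0.2005  0.008 ]
pocket_yellow 0.84 [212.2 148.1] [ 0.4875 -0.2251  0.008 ]
pocket_blue 0.64 [284.9 145.7] [ 0.4896 -0.3172  0.008 ]
pocket_white 0.83 [309.6  73.1] [ 0.5753 -0.3449  0.008 ]
disc_green_mid 0.92 [414.4  85.1] [ 0.5597 -0.465   0.021 ]
disc_green_mid 0.81 [395.3 241.9] [ 0.3618 -0.4656  0.021 ]
disc_green_mid 0.8 [57.5 89.8] [ 0.5583 -0.0502  0.021 ]
```

View pics/w3.png

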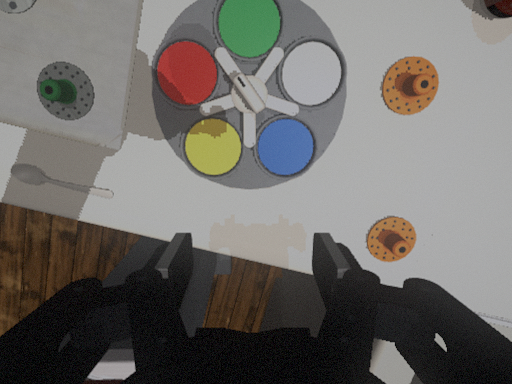

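The keeper is open, with its arms between the pockets. Next I look at the discs on the drainer from above.

>>> {"method": "apply_moves", "body": {"plan": [{"hand": 0.06, "dp": [0.005, 0.045, 0], "twist": [0, 0, 0]}, {"hand": 0.06, "dp": [0.005, 0.045, 0], "twist": [0, 0, 0]}, {"hand": 0.06, "dp": [0.005, 0.045, 0], "twist": [0, 0, 0]}, {"hand": 0.06, "dp": [0.005, 0.045, 0], "twist": [0, 0, 0]}, {"hand": 0.06, "dp": [0.005, 0.045, 0], "twist": [0, 0, 0]}, {"hand": 0.06, "dp": [0.005, 0.045, 0], "twist": [0, 0, 0]}, {"hand": 0.06, "dp": [0.005, 0.03, 0], "twist": [0, 0, 0]}, {"hand": 0.06, "dp": [0, 0, 0], "twist": [0, 0, 0]}]}}

```text
clock: 6.4
eef_pos: [0.4997, 0.0325, 0.2422]
eef_rot: [[1.0, 0.005, -0.0], [0.005, -1.0, 0.002], [-0.0, -0.002, -1.0]]
ft_force: [0.2, -0.5, -0.5]
opening: 0.0601
grip_force: 0.0
```

Run:
```python
from h import *
a,M=look([("disc_%s_mid"%c,.021) for c in "green yellow white blue red".split()]+[("big_disc_mid",.021)],"w4",1.5)
```

```text
t 6.4 pos [0.4997 0.0325 0.2422] yaw_x 0.29 z [-0.0001  0.002  -1.    ] open 0.0601 grip 0.0 F [ 0.2069 -0.5265 -0.4736] q [ 0.2822  0.0487 -0.4457  1.7838  0.0196  1.3137 -1.7338]
disc_green_mid 0.9 [319.7 116.7] [ 0.5584 -0.0458  0.021 ]
disc_yellow_mid 0.56 [225.8  82.6] [0.5956 0.0633 0.021 ]
disc_white_mid 0.81 [289.7   3. ] [ 0.6757 -0.0063  0.021 ]
disc_white_mid 0.48 [499.1 120. ] [ 0.5555 -0.2561  0.021 ]
disc_blue_mid 0.93 [130.7  67.5] [0.6111 0.1697 0.021 ]
```

View pics/w4.png

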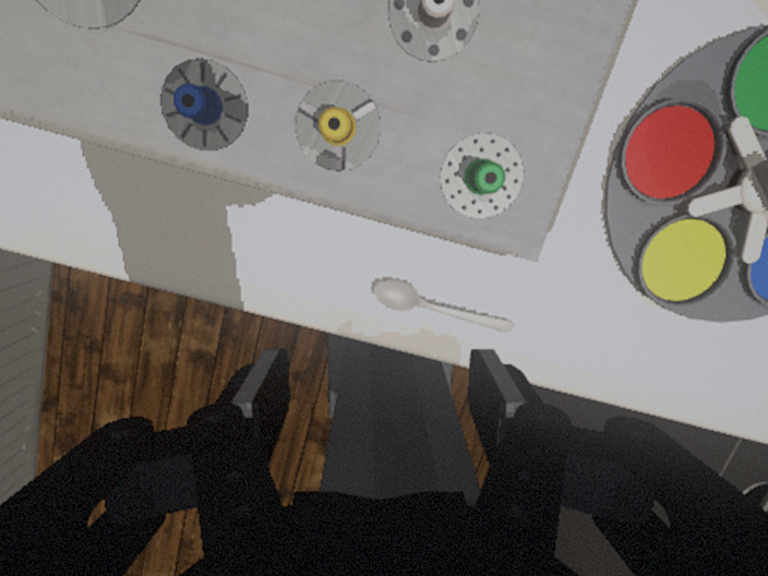

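All four small discs are hub up: green (488,177), yellow (336,124), blue (190,101), white (437,6). I take green first.

>>> {"method": "apply_moves", "body": {"plan": [{"hand": 0.05, "dp": [0.02, -0.027, -0.03], "twist": [0, 0, 0]}, {"hand": 0.05, "dp": [0.02, -0.026, -0.035], "twist": [0, 0, 0]}, {"hand": 0.05, "dp": [0.019, -0.026, -0.035], "twist": [0, 0, 0]}, {"hand": 0.05, "dp": [0, 0, -0.045], "twist": [0, 0, 0]}, {"hand": 0.05, "dp": [0, 0, -0.015], "twist": [0, 0, 0]}, {"hand": 0.05, "dp": [0, 0, 0], "twist": [0, 0, 0]}]}}

```text
clock: 7.35
eef_pos: [0.5566, -0.0519, 0.0805]
eef_rot: [[1.0, -0.003, -0.005], [-0.003, -1.0, 0.001], [-0.005, -0.001, -1.0]]
ft_force: [-0.5, 0.3, 1.3]
opening: 0.0502
grip_force: 0.0
```

Run:
```python
from h import *
a,M=look([("disc_green_mid",.021)],"w5",1)
```

```text
t 7.35 pos [ 0.5566 -0.0519  0.0805] yaw_x -0.18 z [-0.0046  0.0008 -1.    ] open 0.0502 grip 0.0 F [-0.5368  0.2805  1.3417] q [ 0.3305  0.3095 -0.3684  1.84    0.128   1.0199 -1.6636]
disc_green_mid 0.84 [251.5 204.1] [ 0.5598 -0.0515  0.021 ]
disc_green_mid 0.21 [175.3  23.3] [ 0.6738 -0.0064  0.021 ]
```

View pics/w5.png

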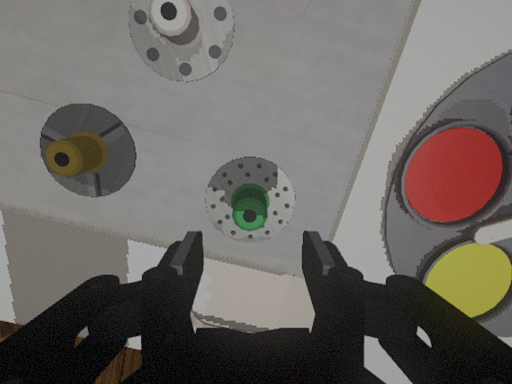

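The green hub at (250,214) is centred between the fingers. I descend and grip.

>>> {"method": "apply_moves", "body": {"plan": [{"hand": 0.05, "dp": [0.003, 0, -0.03], "twist": [0, 0, 0]}, {"hand": 0.05, "dp": [0, 0, -0.025], "twist": [0, 0, 0]}, {"hand": 0.05, "dp": [0, 0, -0.007], "twist": [0, 0, 0]}, {"hand": 0.05, "dp": [0, 0, 0], "twist": [0, 0, 0]}, {"hand": 0.015, "dp": [0, 0, 0], "twist": [0, 0, 0]}, {"hand": 0.015, "dp": [0, 0, 0], "twist": [0, 0, 0]}, {"hand": 0.015, "dp": [0, 0, 0], "twist": [0, 0, 0]}, {"hand": 0.015, "dp": [0, 0, 0], "twist": [0, 0, 0]}], "force": 60}}

```text
clock: 8.25
eef_pos: [0.5627, -0.052, 0.0226]
eef_rot: [[1.0, -0.003, 0.003], [-0.003, -1.0, -0.0], [0.003, 0.0, -1.0]]
ft_force: [-2.7, 0.7, 7.0]
opening: 0.0211
grip_force: 58.4
```

>>> {"method": "apply_moves", "body": {"plan": [{"hand": 0.015, "dp": [0, 0, 0.03], "twist": [0, 0, 0]}, {"hand": 0.015, "dp": [0, 0, 0.04], "twist": [0, 0, 0]}, {"hand": 0.015, "dp": [0.013, -0.044, 0.01], "twist": [0, 0, 0]}, {"hand": 0.015, "dp": [0.013, -0.044, 0], "twist": [0, 0, 0]}, {"hand": 0.015, "dp": [0.014, -0.044, 0], "twist": [0, 0, 0]}, {"hand": 0.015, "dp": [0.014, -0.044, 0], "twist": [0, 0, 0]}, {"hand": 0.015, "dp": [0.014, -0.044, 0], "twist": [0, 0, 0]}, {"hand": 0.015, "dp": [0, 0, 0], "twist": [0, 0, 0]}]}}

```text
clock: 9.05
eef_pos: [0.6289, -0.281, 0.1009]
eef_rot: [[1.0, -0.012, 0.001], [-0.012, -1.0, -0.004], [0.001, 0.004, -1.0]]
ft_force: [-0.2, -0.2, -0.2]
opening: 0.0213
grip_force: 59.2
```

Run:
```python
from h import *
st_=robot.state()["eef_pos"]
a,M=look([("disc_green_mid",st_[2]-.002),("pocket_green",.008),("pocket_red",.008),("pocket_white",.008),("case",0)],"w6",1)
```

```text
t 9.05 pos [ 0.6289 -0.281   0.1009] yaw_x -0.67 z [ 0.0008 -0.0044 -1.    ] open 0.0213 grip 59.19994808966294 F [-0.1974 -0.237  -0.2057] q [ 0.5397  0.5121 -0.2561  1.497   0.1408  1.1482 -1.3249]
disc_green_mid 0.85 [472.6 275.5] [ 0.6089 -0.4     0.0989]
disc_green_mid 0.69 [248.9 253.3] [ 0.6239 -0.2793  0.0989]
pocket_green 0.64 [241.9 198.9] [ 0.6262 -0.2731  0.008 ]
pocket_red 0.84 [157.7 255.6] [ 0.5763 -0.1996  0.008 ]
pocket_white 0.69 [327.8 253.4] [ 0.5762 -0.3459  0.008 ]
case 0.51 [264.6  47.5] [ 0.7404 -0.2921  0.    ]
```

View pics/w6.png

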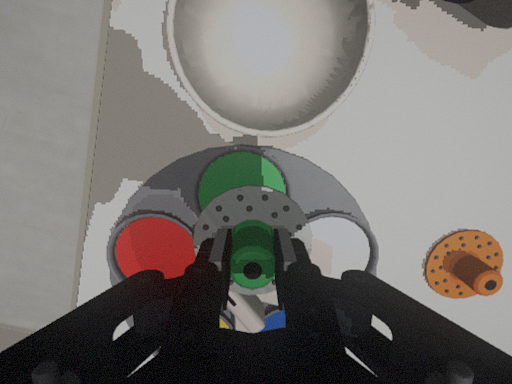

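```bash
cat >> h.py <<'E'
from scipy.optimize import least_squares
def circ(M,r,z,left,right,top):
    th=np.linspace(0,2*np.pi,181)
    def ext(c):
        q=np.array([proj("wrist",[c[0]+r*np.cos(t),c[1]+r*np.sin(t),z],M) for t in th])
        return np.array([q[:,0].min(),q[:,0].max(),q[:,1].min()])
    w=np.array([left,right,top],float)
    s=least_squares(lambda c:(ext(c)-w),robot.state()["eef_pos"][:2],diff_step=1e-4)
    return s.x,s.fun
E
python3 - <<'E'
from h import *
M=robot.camera_model("wrist");z=robot.state()["eef_pos"][2]
print(circ(M,.034,z-.0146,194,313,186))
print(circ(M,.0365,.014,199,287,151))
st()
E
```

```text
(array([ 0.624 , -0.2711]), array([-0.4909,  0.4906,  0.0517]))
(array([ 0.6301, -0.2631]), array([-2.0599,  2.059 ,  0.1632]))
t 9.35 pos [ 0.6297 -0.2703  0.1009] yaw_x -0.05 z [ 0.0006  0.0005 -1.    ] open 0.0214 grip 59.1991571924882 F [-0.1246  0.3932 -0.9848] q [ 0.5334  0.5075 -0.2636  1.5046  0.1387  1.1475 -1.3272]
```

The picture was taken while the arm was still swinging. Disc offset from the TCP is about (-5.5, 0) mm. I correct for that and go lower.

>>> {"method": "apply_moves", "body": {"plan": [{"hand": 0.015, "dp": [0.0055, -0.003, -0.025], "twist": [0, 0, 0]}, {"hand": 0.015, "dp": [0, 0, -0.025], "twist": [0, 0, 0]}, {"hand": 0.015, "dp": [0, 0, 0], "twist": [0, 0, 0]}, {"hand": 0.015, "dp": [0, 0, 0], "twist": [0, 0, 0]}, {"hand": 0.015, "dp": [0, 0, 0], "twist": [0, 0, 0]}]}}

```text
clock: 9.85
eef_pos: [0.6358, -0.2748, 0.0522]
eef_rot: [[1.0, -0.002, 0.002], [-0.002, -1.0, -0.001], [0.002, 0.001, -1.0]]
ft_force: [0.3, -0.4, 0.3]
opening: 0.0211
grip_force: 59.2
```

Run:
```python
from h import *
a,M=look([("disc_green_mid",.05),("pocket_red",.008),("pocket_white",.008)],"w7",1.5)
print([tuple(proj("wrist",[.6297+.0365*np.cos(t),-.2733+.0365*np.sin(t),.014],M).round(0)) for t in (0,1.57,-1.57)])
st()
```

```text
t 9.85 pos [ 0.6358 -0.2748  0.0522] yaw_x -0.13 z [ 0.0021 -0.0006 -1.    ] open 0.0211 grip 59.20216151105706 F [ 0.2939 -0.4107  0.3071] q [ 0.5286  0.5657 -0.2553  1.5236  0.1549  1.0699 -1.3359]
disc_green_mid 0.58 [249.2 252.7] [ 0.631  -0.2733  0.05  ]
disc_green_mid 0.51 [250.6 315. ] [ 0.5926 -0.2739  0.05  ]
pocket_red 0.28 [250.6 251.7] [ 0.6104 -0.2738  0.008 ]
[(np.float64(249.0), np.float64(173.0)), (np.float64(193.0), np.float64(229.0)), (np.float64(306.0), np.float64(228.0))]
t 10.05 pos [ 0.6354 -0.2752  0.0515] yaw_x -0.17 z [ 0.0015 -0.0006 -1.    ] open 0.022 grip 42.67689329513814 F [-1.1328 -0.0615 -1.6022] q [ 0.5289  0.5664 -0.2549  1.5242  0.155   1.0693 -1.336 ]
```

View pics/w7.png

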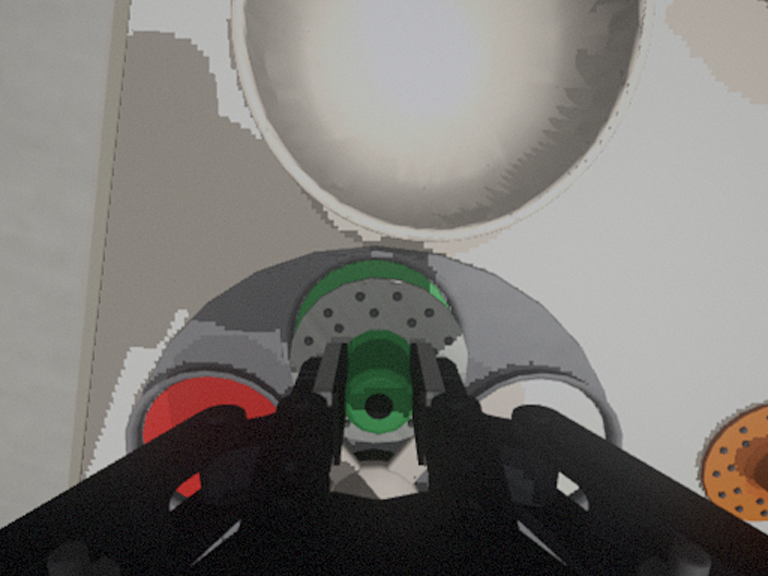

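Run:
```python
from h import *
M=robot.camera_model("wrist")
print(circ(M,.034,.0376,192.7,309,185.3)); print(circ(M,.0365,.014,194,304,172.5))
a,M=look([("disc_green_mid",.05)])
st()
```

```text
(array([ 0.6302, -0.2745]), array([-2.1049,  2.109 ,  0.2219]))
(array([ 0.6297, -0.2732]), array([-2.0235,  2.0272,  0.2001]))
t 10.05 pos [ 0.6354 -0.2752  0.0515] yaw_x -0.17 z [ 0.0015 -0.0006 -1.    ] open 0.022 grip 42.67689329513814 F [-1.1328 -0.0615 -1.6022] q [ 0.5289  0.5664 -0.2549  1.5242  0.155   1.0693 -1.336 ]
disc_green_mid 0.91 [250.6 253.3] [ 0.6306 -0.2744  0.05  ]
t 10.15 pos [ 0.6351 -0.2752  0.051 ] yaw_x -0.18 z [ 0.0009 -0.0003 -1.    ] open 0.0214 grip 64.80624280055054 F [-0.0686 -0.1492 -0.4225] q [ 0.529   0.5668 -0.2548  1.5245  0.155   1.0692 -1.3361]
```

>>> {"method": "apply_moves", "body": {"plan": [{"hand": 0.015, "dp": [0, 0.001, -0.015], "twist": [0, 0, 0]}, {"hand": 0.015, "dp": [0, 0, -0.008], "twist": [0, 0, 0]}, {"hand": 0.015, "dp": [0, 0, 0], "twist": [0, 0, 0]}, {"hand": 0.015, "dp": [0, 0, 0], "twist": [0, 0, 0]}, {"hand": 0.015, "dp": [0, 0, 0], "twist": [0, 0, 0]}]}}

```text
clock: 10.65
eef_pos: [0.6344, -0.2739, 0.0265]
eef_rot: [[1.0, -0.003, -0.001], [-0.003, -1.0, 0.0], [-0.001, -0.0, -1.0]]
ft_force: [0.4, -0.0, -1.4]
opening: 0.0213
grip_force: 62.6
```

>>> {"method": "apply_moves", "body": {"plan": [{"hand": 0.05, "dp": [0, 0, -0.001], "twist": [0, 0, 0]}, {"hand": 0.05, "dp": [0, 0, 0], "twist": [0, 0, 0]}, {"hand": 0.05, "dp": [0, 0, 0], "twist": [0, 0, 0]}, {"hand": 0.05, "dp": [0, 0, 0.05], "twist": [0, 0, 0]}, {"hand": 0.05, "dp": [0, 0.015, 0.045], "twist": [0, 0, 0]}, {"hand": 0.05, "dp": [-0.01, 0.045, 0], "twist": [0, 0, 0]}, {"hand": 0.05, "dp": [-0.01, 0.045, 0], "twist": [0, 0, 0]}, {"hand": 0.05, "dp": [-0.01, 0.045, 0], "twist": [0, 0, 0]}]}}

```text
clock: 11.45
eef_pos: [0.6046, -0.1226, 0.122]
eef_rot: [[1.0, -0.004, 0.001], [-0.004, -1.0, -0.0], [0.001, 0.0, -1.0]]
ft_force: [0.1, 1.5, -0.4]
opening: 0.05
grip_force: 0.0
```

>>> {"method": "apply_moves", "body": {"plan": [{"hand": 0.05, "dp": [-0.005, 0.045, 0], "twist": [0, 0, 0]}, {"hand": 0.05, "dp": [-0.005, 0.045, 0], "twist": [0, 0, 0]}, {"hand": 0.05, "dp": [0, 0.045, 0], "twist": [0, 0, 0]}, {"hand": 0.05, "dp": [0, 0.04, 0], "twist": [0, 0, 0]}, {"hand": 0.05, "dp": [0, 0, -0.03], "twist": [0, 0, 0]}, {"hand": 0.05, "dp": [0, 0, 0], "twist": [0, 0, 0]}, {"hand": 0.05, "dp": [0, 0, 0], "twist": [0, 0, 0]}, {"hand": 0.05, "dp": [0, 0, 0], "twist": [0, 0, 0]}]}}

```text
clock: 12.25
eef_pos: [0.5956, 0.0495, 0.0924]
eef_rot: [[1.0, -0.005, 0.001], [-0.005, -1.0, -0.0], [0.001, 0.0, -1.0]]
ft_force: [0.5, -0.6, 0.8]
opening: 0.0499
grip_force: 0.0
```

Run:
```python
from h import *
a,M=look([("disc_yellow_mid",.021),("disc_blue_mid",.021),("disc_white_mid",.021)])
a=robot.grab_frame("top")
for n,z in [("disc_green_mid",.025),("disc_yellow_mid",.021),("disc_blue_mid",.021),("disc_white_mid",.021),("pocket_green",.008)]:
  for d in robot.tip_of("top",n)[:2]:print(n,d["confidence"],ray("top",d["pixel"],z))
st()
```

```text
t 12.25 pos [0.5956 0.0495 0.0924] yaw_x -0.3 z [ 0.0011 -0.0004 -1.    ] open 0.0499 grip 0.0 F [ 0.4812 -0.5826  0.7867] q [ 0.1722  0.3687 -0.4009  1.7389  0.1621  1.0655 -1.8592]
disc_yellow_mid 0.81 [231.4 202.7] [0.5964 0.0649 0.021 ]
disc_blue_mid 0.9 [ 87.2 184.7] [0.6109 0.1699 0.021 ]
disc_white_mid 0.67 [331.7  89.3] [ 0.6759 -0.0045  0.021 ]
disc_green_mid 0.84 [ 0.6247 -0.2697  0.025 ]
disc_green_mid 0.82 [ 0.5453 -0.4617  0.025 ]
disc_yellow_mid 0.47 [ 0.6327 -0.2782  0.021 ]
disc_yellow_mid 0.25 [ 0.6168 -0.2741  0.021 ]
disc_blue_mid 0.55 [0.6174 0.1668 0.021 ]
pocket_green 0.42 [ 0.6294 -0.2686  0.008 ]
pocket_green 0.24 [ 0.6713 -0.0039  0.008 ]
t 12.75 pos [0.5949 0.0509 0.0914] yaw_x -0.18 z [ 0.0001  0.0001 -1.    ] open 0.05 grip 0.0 F [-0.0756 -0.5629  0.2451] q [ 0.1709  0.3695 -0.4019  1.7402  0.1622  1.0645 -1.8596]
```

>>> {"method": "apply_moves", "body": {"plan": [{"hand": 0.05, "dp": [0, 0.0135, -0.01], "twist": [0, 0, 0]}, {"hand": 0.05, "dp": [0, 0, -0.03], "twist": [0, 0, 0]}, {"hand": 0.05, "dp": [0, 0, -0.029], "twist": [0, 0, 0]}, {"hand": 0.05, "dp": [0, 0, 0], "twist": [0, 0, 0]}, {"hand": 0.015, "dp": [0, 0, 0], "twist": [0, 0, 0]}, {"hand": 0.015, "dp": [0, 0, 0], "twist": [0, 0, 0]}, {"hand": 0.015, "dp": [0, 0, 0], "twist": [0, 0, 0]}, {"hand": 0.015, "dp": [0, 0, 0], "twist": [0, 0, 0]}]}}

```text
clock: 13.55
eef_pos: [0.5959, 0.0649, 0.0239]
eef_rot: [[1.0, -0.003, 0.003], [-0.003, -1.0, 0.0], [0.003, -0.0, -1.0]]
ft_force: [0.1, 1.0, 6.4]
opening: 0.0212
grip_force: 59.4
```

>>> {"method": "apply_moves", "body": {"plan": [{"hand": 0.015, "dp": [0, 0, 0.03], "twist": [0, 0, 0]}, {"hand": 0.015, "dp": [-0.005, -0.02, 0.04], "twist": [0, 0, 0]}, {"hand": 0.015, "dp": [-0.015, -0.045, 0.01], "twist": [0, 0, 0]}, {"hand": 0.015, "dp": [-0.015, -0.045, 0], "twist": [0, 0, 0]}, {"hand": 0.015, "dp": [-0.015, -0.045, 0], "twist": [0, 0, 0]}, {"hand": 0.015, "dp": [-0.015, -0.045, 0], "twist": [0, 0, 0]}, {"hand": 0.015, "dp": [-0.015, -0.045, 0], "twist": [0, 0, 0]}, {"hand": 0.015, "dp": [-0.015, -0.035, 0], "twist": [0, 0, 0]}]}}

```text
clock: 14.35
eef_pos: [0.4987, -0.2187, 0.1029]
eef_rot: [[1.0, -0.005, 0.001], [-0.005, -1.0, -0.001], [0.001, 0.001, -1.0]]
ft_force: [0.9, 0.3, -0.9]
opening: 0.021
grip_force: 59.1
```

>>> {"method": "apply_moves", "body": {"plan": [{"hand": 0.015, "dp": [-0.009, -0.011, -0.015], "twist": [0, 0, 0]}, {"hand": 0.015, "dp": [0, 0, 0], "twist": [0, 0, 0]}, {"hand": 0.015, "dp": [0, 0, 0], "twist": [0, 0, 0]}, {"hand": 0.015, "dp": [0, 0, 0], "twist": [0, 0, 0]}, {"hand": 0.015, "dp": [0, 0, 0], "twist": [0, 0, 0]}]}}

```text
clock: 14.85
eef_pos: [0.492, -0.2253, 0.088]
eef_rot: [[1.0, -0.001, 0.001], [-0.001, -1.0, 0.0], [0.001, -0.0, -1.0]]
ft_force: [0.3, -0.2, -0.9]
opening: 0.0212
grip_force: 59.1
```

Run:
```python
from h import *
z=robot.state()["eef_pos"][2]
a,M=look([("disc_yellow_mid",z-.003),("pocket_yellow",.008),("pocket_blue",.008),("disc_green_mid",.025)],"w8",1)
```

```text
t 14.85 pos [ 0.492  -0.2253  0.088 ] yaw_x -0.04 z [ 0.0011  0.     -1.    ] open 0.0212 grip 59.073513554467354 F [ 0.3343 -0.1943 -0.8671] q [ 0.5836  0.2531 -0.2677  1.8854  0.0778  1.0121 -1.2887]
disc_yellow_mid 0.89 [253.1 247.5] [ 0.4898 -0.2258  0.085 ]
disc_yellow_mid 0.31 [212.5  83.6] [ 0.5713 -0.2074  0.085 ]
pocket_yellow 0.56 [254.9 247.7] [ 0.4519 -0.2275  0.008 ]
pocket_blue 0.96 [372.2 203.7] [ 0.4891 -0.3182  0.008 ]
disc_green_mid 0.62 [ 13.8 249.6] [ 0.459  -0.0473  0.025 ]
```

View pics/w8.png

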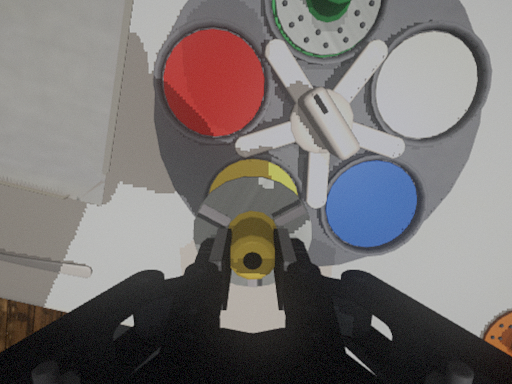

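The green disc sits in its pocket. The yellow disc is held nearly over its own pocket.

Run:
```python
from h import *
M=robot.camera_model("wrist");st()
print(circ(M,.034,.0721,193,313,177));print(circ(M,.0365,.014,206,302,157))
```

```text
t 15.1 pos [ 0.4911 -0.2262  0.0875] yaw_x -0.13 z [ 0.0002  0.     -1.    ] open 0.0216 grip 59.07375219772803 F [ 0.3574  0.4364 -0.3011] q [ 0.5845  0.2535 -0.2665  1.8861  0.0779  1.0118 -1.2884]
(array([ 0.4902, -0.2267]), array([-0.1864,  0.1867,  0.0196]))
(array([ 0.4892, -0.2276]), array([-0.5728,  0.5726,  0.0481]))
```

>>> {"method": "apply_moves", "body": {"plan": [{"hand": 0.015, "dp": [-0.0005, 0, -0.03], "twist": [0, 0, 0]}, {"hand": 0.015, "dp": [0, 0, -0.02], "twist": [0, 0, 0]}, {"hand": 0.015, "dp": [0, 0, -0.009], "twist": [0, 0, 0]}, {"hand": 0.015, "dp": [0, 0, 0], "twist": [0, 0, 0]}, {"hand": 0.015, "dp": [0, 0, 0], "twist": [0, 0, 0]}, {"hand": 0.015, "dp": [0, 0, 0], "twist": [0, 0, 0]}]}}

```text
clock: 15.7
eef_pos: [0.4907, -0.2266, 0.0287]
eef_rot: [[1.0, -0.003, 0.001], [-0.003, -1.0, -0.0], [0.001, 0.0, -1.0]]
ft_force: [0.9, -0.4, -1.1]
opening: 0.0213
grip_force: 59.4
```

Next is white at (.676,-.0045): release yellow, lift and move over.

>>> {"method": "apply_moves", "body": {"plan": [{"hand": 0.05, "dp": [0, 0, -0.001], "twist": [0, 0, 0]}, {"hand": 0.05, "dp": [0, 0, 0], "twist": [0, 0, 0]}, {"hand": 0.05, "dp": [0, 0, 0], "twist": [0, 0, 0]}, {"hand": 0.05, "dp": [0, 0, 0.05], "twist": [0, 0, 0]}, {"hand": 0.05, "dp": [0.02, 0.025, 0.02], "twist": [0, 0, 0]}, {"hand": 0.05, "dp": [0.03, 0.035, 0], "twist": [0, 0, 0]}, {"hand": 0.05, "dp": [0.03, 0.035, 0], "twist": [0, 0, 0]}, {"hand": 0.05, "dp": [0.03, 0.035, 0], "twist": [0, 0, 0]}]}}

```text
clock: 16.5
eef_pos: [0.6015, -0.0954, 0.0979]
eef_rot: [[1.0, -0.004, 0.001], [-0.004, -1.0, -0.0], [0.001, 0.0, -1.0]]
ft_force: [1.3, -1.7, 0.5]
opening: 0.0497
grip_force: 0.0
```

>>> {"method": "apply_moves", "body": {"plan": [{"hand": 0.05, "dp": [0.03, 0.035, 0], "twist": [0, 0, 0]}, {"hand": 0.05, "dp": [0.03, 0.035, 0], "twist": [0, 0, 0]}, {"hand": 0.05, "dp": [0.013, 0.02, 0], "twist": [0, 0, 0]}, {"hand": 0.05, "dp": [0, 0, 0], "twist": [0, 0, 0]}, {"hand": 0.05, "dp": [0, 0, 0], "twist": [0, 0, 0]}, {"hand": 0.05, "dp": [0, 0, 0], "twist": [0, 0, 0]}, {"hand": 0.05, "dp": [0, 0, 0], "twist": [0, 0, 0]}]}}

```text
clock: 17.2
eef_pos: [0.673, -0.0084, 0.0975]
eef_rot: [[1.0, -0.005, -0.0], [-0.005, -1.0, -0.001], [-0.0, 0.001, -1.0]]
ft_force: [-0.9, -0.8, -0.7]
opening: 0.0499
grip_force: 0.0
```

Run:
```python
from h import *
a,M=look([("disc_white_mid",.021),("disc_blue_mid",.021)],"w9",1)
```

```text
t 17.2 pos [ 0.673  -0.0084  0.0975] yaw_x -0.29 z [-0.0001 -0.0008 -1.    ] open 0.0499 grip 0.0 F [-0.8637 -0.7635 -0.7271] q [ 0.2052  0.4986 -0.3498  1.5376  0.1824  1.1378 -1.758 ]
disc_white_mid 0.94 [247.7 197.4] [ 0.6763 -0.0051  0.021 ]
disc_blue_mid 0.91 [ 32.6 274.3] [0.612  0.1709 0.021 ]
```

View pics/w9.png

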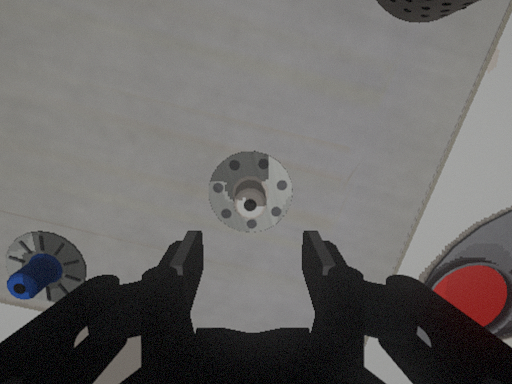

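White, hub at (250,204), is between the fingers. I descend and grip.

>>> {"method": "apply_moves", "body": {"plan": [{"hand": 0.05, "dp": [0.001, 0.002, -0.03], "twist": [0, 0, 0]}, {"hand": 0.05, "dp": [0, 0, -0.025], "twist": [0, 0, 0]}, {"hand": 0.05, "dp": [0, 0, -0.02], "twist": [0, 0, 0]}, {"hand": 0.05, "dp": [0, 0, 0], "twist": [0, 0, 0]}, {"hand": 0.015, "dp": [0, 0, 0], "twist": [0, 0, 0]}, {"hand": 0.015, "dp": [0, 0, 0], "twist": [0, 0, 0]}, {"hand": 0.015, "dp": [0, 0, 0], "twist": [0, 0, 0]}, {"hand": 0.015, "dp": [0, 0, 0], "twist": [0, 0, 0]}]}}

```text
clock: 18.15
eef_pos: [0.6755, -0.0046, 0.0242]
eef_rot: [[1.0, -0.003, 0.003], [-0.003, -1.0, -0.0], [0.003, 0.0, -1.0]]
ft_force: [-1.4, 0.2, 7.0]
opening: 0.0212
grip_force: 59.4
```

>>> {"method": "apply_moves", "body": {"plan": [{"hand": 0.015, "dp": [0, 0, 0.04], "twist": [0, 0, 0]}, {"hand": 0.015, "dp": [0, -0.01, 0.04], "twist": [0, 0, 0]}, {"hand": 0.015, "dp": [-0.015, -0.045, 0], "twist": [0, 0, 0]}, {"hand": 0.015, "dp": [-0.015, -0.045, 0], "twist": [0, 0, 0]}, {"hand": 0.015, "dp": [-0.015, -0.045, 0], "twist": [0, 0, 0]}, {"hand": 0.015, "dp": [-0.015, -0.045, 0], "twist": [0, 0, 0]}, {"hand": 0.015, "dp": [-0.015, -0.045, 0], "twist": [0, 0, 0]}, {"hand": 0.015, "dp": [-0.015, -0.045, 0], "twist": [0, 0, 0]}]}}

```text
clock: 18.95
eef_pos: [0.5837, -0.2864, 0.1031]
eef_rot: [[1.0, -0.003, 0.001], [-0.003, -1.0, -0.001], [0.001, 0.001, -1.0]]
ft_force: [0.5, -0.6, -1.1]
opening: 0.0214
grip_force: 59.0
```

>>> {"method": "apply_moves", "body": {"plan": [{"hand": 0.015, "dp": [-0.01, -0.045, 0], "twist": [0, 0, 0]}, {"hand": 0.015, "dp": [0, -0.017, -0.015], "twist": [0, 0, 0]}, {"hand": 0.015, "dp": [0, 0, 0], "twist": [0, 0, 0]}, {"hand": 0.015, "dp": [0, 0, 0], "twist": [0, 0, 0]}, {"hand": 0.015, "dp": [0, 0, 0], "twist": [0, 0, 0]}, {"hand": 0.015, "dp": [0, 0, 0], "twist": [0, 0, 0]}]}}

```text
clock: 19.55
eef_pos: [0.5755, -0.3447, 0.088]
eef_rot: [[1.0, -0.0, 0.001], [-0.0, -1.0, 0.0], [0.001, -0.0, -1.0]]
ft_force: [0.5, -0.7, -0.5]
opening: 0.021
grip_force: 59.0
```

Run:
```python
from h import *
z=robot.state()["eef_pos"][2]
a,M=look([("disc_white_mid",z-.003),("pocket_white",.008)],"w10",1)
st()
```

```text
t 19.55 pos [ 0.5755 -0.3447  0.088 ] yaw_x -0.02 z [ 0.0011  0.0003 -1.    ] open 0.021 grip 59.02594788232818 F [ 0.4683 -0.7206 -0.4565] q [ 0.6581  0.4904 -0.2466  1.557   0.128   1.1093 -1.1887]
disc_white_mid 0.75 [250.1 239.9] [ 0.5777 -0.3437  0.085 ]
t 19.7 pos [ 0.5749 -0.3457  0.0877] yaw_x -0.1 z [ 0.0005 -0.0001 -1.    ] open 0.0214 grip 59.02641422348097 F [ 0.378  -0.4802 -1.2493] q [ 0.6588  0.4907 -0.2456  1.5569  0.1282  1.1093 -1.1885]
```

View pics/w10.png

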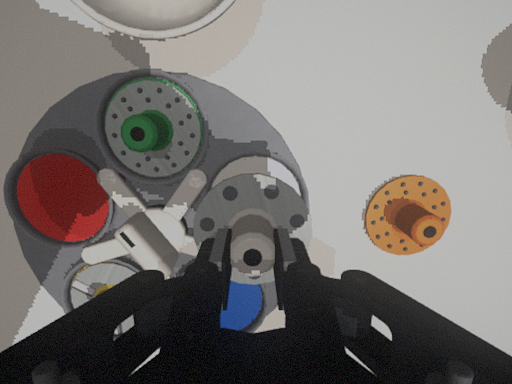

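Run:
```python
from h import *
M=robot.camera_model("wrist");st()
print(circ(M,.034,.0718,193,312,174));print(circ(M,.0365,.014,207,303,153))
```

```text
t 19.7 pos [ 0.5749 -0.3457  0.0877] yaw_x -0.1 z [ 0.0005 -0.0001 -1.    ] open 0.0214 grip 59.02641422348097 F [ 0.378  -0.4802 -1.2493] q [ 0.6588  0.4907 -0.2456  1.5569  0.1282  1.1093 -1.1885]
(array([ 0.5755, -0.3459]), array([-0.6248,  0.6259,  0.0653]))
(array([ 0.5758, -0.3479]), array([-0.6764,  0.6763,  0.0566]))
```

>>> {"method": "apply_moves", "body": {"plan": [{"hand": 0.015, "dp": [0, -0.001, -0.03], "twist": [0, 0, 0]}, {"hand": 0.015, "dp": [0, 0, -0.02], "twist": [0, 0, 0]}, {"hand": 0.015, "dp": [0, 0, -0.0085], "twist": [0, 0, 0]}, {"hand": 0.015, "dp": [0, 0, 0], "twist": [0, 0, 0]}, {"hand": 0.015, "dp": [0, 0, 0], "twist": [0, 0, 0]}, {"hand": 0.015, "dp": [0, 0, 0], "twist": [0, 0, 0]}]}}

```text
clock: 20.3
eef_pos: [0.5747, -0.3476, 0.0294]
eef_rot: [[1.0, -0.003, 0.001], [-0.003, -1.0, -0.0], [0.001, 0.0, -1.0]]
ft_force: [0.5, -0.6, -0.4]
opening: 0.0213
grip_force: 59.1
```

>>> {"method": "apply_moves", "body": {"plan": [{"hand": 0.05, "dp": [0, 0, -0.001], "twist": [0, 0, 0]}, {"hand": 0.05, "dp": [0, 0, 0], "twist": [0, 0, 0]}, {"hand": 0.05, "dp": [0, 0, 0], "twist": [0, 0, 0]}, {"hand": 0.05, "dp": [0, 0, 0.05], "twist": [0, 0, 0]}, {"hand": 0.05, "dp": [0, 0.02, 0.04], "twist": [0, 0, 0]}, {"hand": 0.05, "dp": [0.003, 0.048, 0], "twist": [0, 0, 0]}, {"hand": 0.05, "dp": [0.003, 0.048, 0], "twist": [0, 0, 0]}, {"hand": 0.05, "dp": [0.003, 0.048, 0], "twist": [0, 0, 0]}]}}

```text
clock: 21.1
eef_pos: [0.5834, -0.182, 0.1185]
eef_rot: [[1.0, -0.004, 0.001], [-0.004, -1.0, -0.0], [0.001, 0.0, -1.0]]
ft_force: [2.0, -0.2, -0.4]
opening: 0.0498
grip_force: 0.0
```

>>> {"method": "apply_moves", "body": {"plan": [{"hand": 0.05, "dp": [0.003, 0.048, 0], "twist": [0, 0, 0]}, {"hand": 0.05, "dp": [0.003, 0.048, 0], "twist": [0, 0, 0]}, {"hand": 0.05, "dp": [0.004, 0.048, 0], "twist": [0, 0, 0]}, {"hand": 0.05, "dp": [0.004, 0.048, 0], "twist": [0, 0, 0]}, {"hand": 0.05, "dp": [0.004, 0.048, 0], "twist": [0, 0, 0]}, {"hand": 0.05, "dp": [0.004, 0.048, 0], "twist": [0, 0, 0]}, {"hand": 0.05, "dp": [0.003, 0.048, 0], "twist": [0, 0, 0]}, {"hand": 0.05, "dp": [0.0, 0.01, -0.02], "twist": [0, 0, 0]}]}}

```text
clock: 21.9
eef_pos: [0.609, 0.1712, 0.1007]
eef_rot: [[1.0, 0.005, 0.005], [0.005, -1.0, 0.005], [0.005, -0.005, -1.0]]
ft_force: [0.5, 0.3, 0.3]
opening: 0.0501
grip_force: 0.0
```

>>> {"method": "apply_moves", "body": {"plan": [{"hand": 0.05, "dp": [0, 0, 0], "twist": [0, 0, 0]}, {"hand": 0.05, "dp": [0, 0, 0], "twist": [0, 0, 0]}, {"hand": 0.05, "dp": [0, 0, 0], "twist": [0, 0, 0]}, {"hand": 0.05, "dp": [0, 0, 0], "twist": [0, 0, 0]}]}}

```text
clock: 22.3
eef_pos: [0.6091, 0.1608, 0.0987]
eef_rot: [[1.0, -0.005, 0.001], [-0.005, -1.0, -0.0], [0.001, 0.0, -1.0]]
ft_force: [0.4, -0.2, 0.5]
opening: 0.0504
grip_force: 0.0
```

Run:
```python
from h import *
a,M=look([("disc_blue_mid",.021),("big_disc_mid",.021)],"w11",1)
st()
```

```text
t 22.3 pos [0.6091 0.1608 0.0987] yaw_x -0.31 z [ 0.0012 -0.0003 -1.    ] open 0.0504 grip 0.0 F [ 0.3615 -0.1678  0.5162] q [ 0.0259  0.431  -0.4514  1.6489  0.206   1.1079 -2.0581]
disc_blue_mid 0.75 [240.6 198.3] [0.6115 0.1695 0.021 ]
big_disc_mid 0.72 [120.8  57.6] [0.7109 0.2485 0.021 ]
t 22.45 pos [0.6088 0.1616 0.0984] yaw_x -0.25 z [ 0.0008 -0.0001 -1.    ] open 0.0494 grip 0.0 F [ 0.7797  0.7863 -0.7748] q [ 0.0252  0.4314 -0.4521  1.6491  0.206   1.1077 -2.0583]
```

View pics/w11.png

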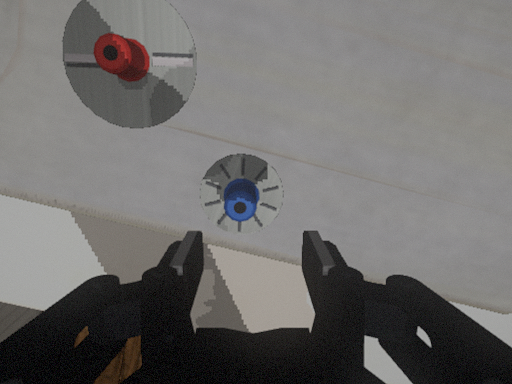

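Blue, hub at (240,205), needs about 8 mm toward +y. I correct and grip.

>>> {"method": "apply_moves", "body": {"plan": [{"hand": 0.05, "dp": [0.002, 0.008, -0.02], "twist": [0, 0, 0]}, {"hand": 0.05, "dp": [0, 0, -0.03], "twist": [0, 0, 0]}, {"hand": 0.05, "dp": [0, 0, -0.025], "twist": [0, 0, 0]}, {"hand": 0.05, "dp": [0, 0, 0], "twist": [0, 0, 0]}, {"hand": 0.015, "dp": [0, 0, 0], "twist": [0, 0, 0]}, {"hand": 0.015, "dp": [0, 0, 0], "twist": [0, 0, 0]}, {"hand": 0.015, "dp": [0, 0, 0], "twist": [0, 0, 0]}, {"hand": 0.015, "dp": [0, 0, 0], "twist": [0, 0, 0]}]}}

```text
clock: 23.25
eef_pos: [0.6116, 0.1708, 0.0249]
eef_rot: [[1.0, -0.003, 0.003], [-0.003, -1.0, 0.001], [0.003, -0.001, -1.0]]
ft_force: [-1.8, -0.3, 7.2]
opening: 0.0209
grip_force: 59.4
```

>>> {"method": "apply_moves", "body": {"plan": [{"hand": 0.015, "dp": [0, 0, 0.04], "twist": [0, 0, 0]}, {"hand": 0.015, "dp": [0, 0, 0.04], "twist": [0, 0, 0]}, {"hand": 0.015, "dp": [-0.011, -0.044, 0], "twist": [0, 0, 0]}, {"hand": 0.015, "dp": [-0.011, -0.044, 0], "twist": [0, 0, 0]}, {"hand": 0.015, "dp": [-0.011, -0.044, 0], "twist": [0, 0, 0]}, {"hand": 0.015, "dp": [-0.011, -0.044, 0], "twist": [0, 0, 0]}, {"hand": 0.015, "dp": [-0.011, -0.044, 0], "twist": [0, 0, 0]}, {"hand": 0.015, "dp": [-0.011, -0.044, 0], "twist": [0, 0, 0]}]}}

```text
clock: 24.05
eef_pos: [0.544, -0.0953, 0.1038]
eef_rot: [[1.0, -0.003, 0.002], [-0.003, -1.0, -0.0], [0.002, 0.0, -1.0]]
ft_force: [1.2, 0.5, -0.5]
opening: 0.0209
grip_force: 59.1
```

>>> {"method": "apply_moves", "body": {"plan": [{"hand": 0.015, "dp": [-0.011, -0.044, 0], "twist": [0, 0, 0]}, {"hand": 0.015, "dp": [-0.011, -0.044, 0], "twist": [0, 0, 0]}, {"hand": 0.015, "dp": [-0.011, -0.044, 0], "twist": [0, 0, 0]}, {"hand": 0.015, "dp": [-0.012, -0.044, 0], "twist": [0, 0, 0]}, {"hand": 0.015, "dp": [-0.012, -0.047, 0], "twist": [0, 0, 0]}, {"hand": 0.015, "dp": [0, 0, -0.015], "twist": [0, 0, 0]}, {"hand": 0.015, "dp": [0, 0, 0], "twist": [0, 0, 0]}, {"hand": 0.015, "dp": [0, 0, 0], "twist": [0, 0, 0]}]}}

```text
clock: 24.85
eef_pos: [0.4878, -0.3152, 0.0881]
eef_rot: [[1.0, -0.002, 0.0], [-0.002, -1.0, 0.001], [0.0, -0.001, -1.0]]
ft_force: [-0.2, 0.6, -0.6]
opening: 0.0214
grip_force: 59.1
```

>>> {"method": "apply_moves", "body": {"plan": [{"hand": 0.015, "dp": [0, 0, 0], "twist": [0, 0, 0]}, {"hand": 0.015, "dp": [0, 0, 0], "twist": [0, 0, 0]}, {"hand": 0.015, "dp": [0, 0, 0], "twist": [0, 0, 0]}]}}

```text
clock: 25.15
eef_pos: [0.4879, -0.3159, 0.0884]
eef_rot: [[1.0, -0.002, 0.001], [-0.002, -1.0, -0.0], [0.001, 0.0, -1.0]]
ft_force: [-0.6, -0.4, -0.3]
opening: 0.0211
grip_force: 59.1
```

Run:
```python
from h import *
z=robot.state()["eef_pos"][2]
a,M=look([("disc_blue_mid",z-.004),("pocket_blue",.008),("disc_white_mid",.025),("disc_green_mid",.025),("disc_yellow_mid",.025)],"w12",1)
st()
```

```text
t 25.15 pos [ 0.4879 -0.3159  0.0884] yaw_x -0.09 z [ 0.0007 -0.0003 -1.    ] open 0.0211 grip 59.11838945467025 F [-0.5581 -0.3819 -0.2975] q [ 0.6958  0.3245 -0.2345  1.7898  0.0861  1.0365 -1.1431]
disc_white_mid 0.78 [298.7  77.4] [ 0.5753 -0.346   0.025 ]
disc_green_mid 0.73 [476.3 103. ] [ 0.5593 -0.4627  0.025 ]
disc_yellow_mid 0.78 [128.3 203.5] [ 0.4909 -0.2273  0.025 ]
t 25.45 pos [ 0.4874 -0.3165  0.0879] yaw_x -0.17 z [-0.  0. -1.] open 0.0209 grip 59.118732274509966 F [-0.2513 -0.8371 -0.9028] q [ 0.6967  0.3252 -0.2339  1.79    0.0861  1.0363 -1.1431]
```

View pics/w12.png

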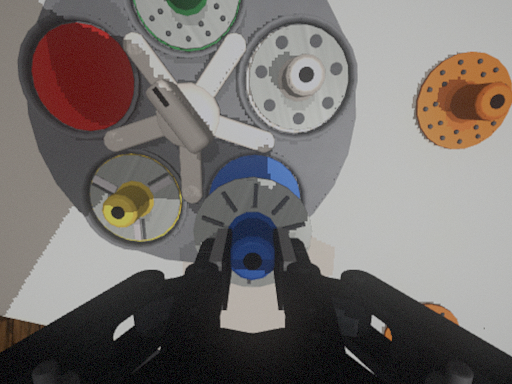

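Run:
```python
from h import *
M=robot.camera_model("wrist");st()
print(circ(M,.034,.0712,193.5,312,178));print(circ(M,.0365,.014,207,304,153))
```

```text
t 25.45 pos [ 0.4874 -0.3165  0.0879] yaw_x -0.17 z [-0.  0. -1.] open 0.0209 grip 59.118732274509966 F [-0.2513 -0.8371 -0.9028] q [ 0.6967  0.3252 -0.2339  1.79    0.0861  1.0363 -1.1431]
(array([ 0.4856, -0.3169]), array([-0.4167,  0.4173,  0.0435]))
(array([ 0.4882, -0.3191]), array([-0.1564,  0.1563,  0.0131]))
```

>>> {"method": "apply_moves", "body": {"plan": [{"hand": 0.015, "dp": [0.003, -0.0015, -0.03], "twist": [0, 0, 0]}, {"hand": 0.015, "dp": [0, 0, -0.02], "twist": [0, 0, 0]}, {"hand": 0.015, "dp": [0, 0, -0.0085], "twist": [0, 0, 0]}, {"hand": 0.015, "dp": [0, 0, 0], "twist": [0, 0, 0]}, {"hand": 0.015, "dp": [0, 0, 0], "twist": [0, 0, 0]}, {"hand": 0.015, "dp": [0, 0, 0], "twist": [0, 0, 0]}]}}

```text
clock: 26.05
eef_pos: [0.4906, -0.3182, 0.0297]
eef_rot: [[1.0, -0.003, 0.001], [-0.003, -1.0, -0.0], [0.001, 0.0, -1.0]]
ft_force: [-0.1, 0.0, -1.0]
opening: 0.021
grip_force: 59.1
```

>>> {"method": "apply_moves", "body": {"plan": [{"hand": 0.05, "dp": [0, 0, -0.001], "twist": [0, 0, 0]}, {"hand": 0.05, "dp": [0, 0, 0], "twist": [0, 0, 0]}, {"hand": 0.05, "dp": [0, 0, 0], "twist": [0, 0, 0]}, {"hand": 0.045, "dp": [0, 0, 0.05], "twist": [0, 0, 0]}, {"hand": 0.045, "dp": [0, 0.01, 0.045], "twist": [0, 0, 0]}, {"hand": 0.045, "dp": [0.01, 0.018, 0.03], "twist": [0, 0, 0]}, {"hand": 0.045, "dp": [0.02, 0.018, 0.03], "twist": [0, 0, 0]}, {"hand": 0.045, "dp": [0, 0, 0], "twist": [0, 0, 0]}]}}

```text
clock: 26.85
eef_pos: [0.5251, -0.2693, 0.1884]
eef_rot: [[1.0, 0.002, 0.008], [0.002, -1.0, -0.002], [0.008, 0.002, -1.0]]
ft_force: [1.3, 0.5, -0.6]
opening: 0.045
grip_force: 0.0
```

>>> {"method": "apply_moves", "body": {"plan": [{"hand": 0.045, "dp": [0, 0, 0], "twist": [0, 0, 0]}, {"hand": 0.045, "dp": [0, 0, 0], "twist": [0, 0, 0]}, {"hand": 0.045, "dp": [0, 0, 0], "twist": [0, 0, 0]}]}}

```text
clock: 27.15
eef_pos: [0.5191, -0.2727, 0.1819]
eef_rot: [[1.0, -0.004, -0.002], [-0.004, -1.0, 0.001], [-0.002, -0.001, -1.0]]
ft_force: [0.3, -0.2, -0.2]
opening: 0.0449
grip_force: 0.0
```

Run:
```python
from h import *
n="green yellow blue white".split()
a,M=look([("disc_%s_mid"%c,.025) for c in n]+[("keeper_grip",.038)],"w13",1.5)
for c,p in zip(n,[(.6297,-.2733),(.4899,-.226),(.4889,-.3175),(.5758,-.3464)]):
    print(c,p,proj("wrist",[*p,.025],M))
st()
```

```text
t 27.15 pos [ 0.5191 -0.2727  0.1819] yaw_x -0.25 z [-0.0023  0.0008 -1.    ] open 0.0449 grip 0.0 F [ 0.275  -0.1507 -0.2246] q [ 0.6347  0.2532 -0.2672  1.6766  0.0705  1.2237 -1.2238]
disc_green_mid 0.75 [253.2  59.9] [ 0.6295 -0.2742  0.025 ]
disc_green_mid 0.7 [446.9 137.6] [ 0.5581 -0.4637  0.025 ]
disc_yellow_mid 0.69 [210.9 208.2] [ 0.4862 -0.2293  0.025 ]
disc_blue_mid 0.87 [294.  203.6] [ 0.4909 -0.3161  0.025 ]
disc_white_mid 0.93 [328.7 120. ] [ 0.5755 -0.3468  0.025 ]
keeper_grip 0.59 [251.1 146.6] [ 0.5519 -0.2718  0.038 ]
green (0.6297, -0.2733) [252.2034  59.6645]
yellow (0.4899, -0.226) [207.5813 204.8997]
blue (0.4889, -0.3175) [295.2829 205.3813]
white (0.5758, -0.3464) [328.2796 119.6578]
t 27.45 pos [ 0.5201 -0.2722  0.183 ] yaw_x -0.19 z [-0.0004  0.0003 -1.    ] open 0.0448 grip 0.0 F [ 0.088  -0.4419  0.199 ] q [ 0.6342  0.2525 -0.2681  1.6751  0.0703  1.2239 -1.224 ]
```

View pics/w13.png

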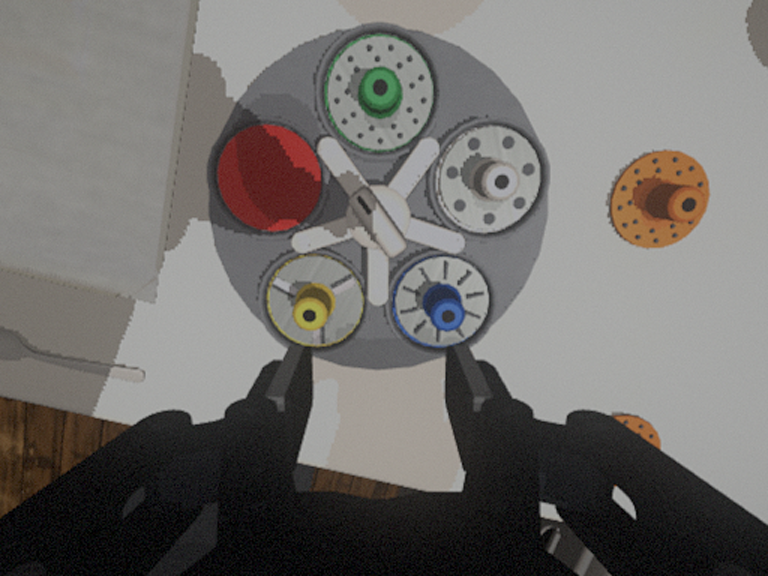

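All four discs are seated flat in their own colours. Next I grip the keeper at 36°.

>>> {"method": "apply_moves", "body": {"plan": [{"hand": 0.045, "dp": [0.012, 0, -0.02], "twist": [0, 0, 8]}, {"hand": 0.045, "dp": [0.012, 0, -0.02], "twist": [0, 0, 8]}, {"hand": 0.045, "dp": [0.01, 0, -0.02], "twist": [0, 0, 8]}, {"hand": 0.045, "dp": [0, 0, -0.01], "twist": [0, 0, 8]}, {"hand": 0.045, "dp": [0, 0, 0], "twist": [0, 0, 4]}, {"hand": 0.045, "dp": [0, 0, 0], "twist": [0, 0, 0]}, {"hand": 0.045, "dp": [0, 0, 0], "twist": [0, 0, 0]}, {"hand": 0.045, "dp": [0, 0, 0], "twist": [0, 0, 0]}]}}

```text
clock: 28.25
eef_pos: [0.5545, -0.2722, 0.1137]
eef_rot: [[0.812, 0.584, 0.001], [0.584, -0.812, -0.0], [0.0, 0.001, -1.0]]
ft_force: [0.5, 0.0, -0.2]
opening: 0.045
grip_force: 0.0
```

>>> {"method": "apply_moves", "body": {"plan": [{"hand": 0.045, "dp": [0, 0, -0.03], "twist": [0, 0, 0]}, {"hand": 0.045, "dp": [0, 0, -0.03], "twist": [0, 0, 0]}, {"hand": 0.045, "dp": [0, 0, -0.019], "twist": [0, 0, 0]}, {"hand": 0.045, "dp": [0, 0, 0], "twist": [0, 0, 0]}, {"hand": 0.01, "dp": [0, 0, 0], "twist": [0, 0, 0]}, {"hand": 0.01, "dp": [0, 0, 0], "twist": [0, 0, 0]}, {"hand": 0.01, "dp": [0, 0, 0], "twist": [0, 0, 0]}, {"hand": 0.01, "dp": [0, 0, 0], "twist": [0, 0, 0]}]}}

```text
clock: 29.05
eef_pos: [0.554, -0.2705, 0.0363]
eef_rot: [[0.811, 0.586, -0.001], [0.586, -0.811, 0.001], [-0.0, -0.002, -1.0]]
ft_force: [-8.7, 7.1, 10.8]
opening: 0.0135
grip_force: 59.5
```

>>> {"method": "apply_moves", "body": {"plan": [{"hand": 0.01, "dp": [0, 0, 0], "twist": [0, 0, -8]}, {"hand": 0.01, "dp": [0, 0, 0], "twist": [0, 0, -8]}, {"hand": 0.01, "dp": [0, 0, 0], "twist": [0, 0, -8]}, {"hand": 0.01, "dp": [0, 0, 0], "twist": [0, 0, -8]}, {"hand": 0.01, "dp": [0, 0, 0], "twist": [0, 0, -5]}, {"hand": 0.01, "dp": [0, 0, 0], "twist": [0, 0, 0]}, {"hand": 0.01, "dp": [0, 0, 0], "twist": [0, 0, 0]}, {"hand": 0.01, "dp": [0, 0, 0], "twist": [0, 0, 0]}]}}

```text
clock: 29.85
eef_pos: [0.5547, -0.2726, 0.0363]
eef_rot: [[1.0, -0.018, 0.001], [-0.018, -1.0, -0.001], [0.001, 0.001, -1.0]]
ft_force: [-5.7, 0.3, 7.6]
opening: 0.0139
grip_force: 59.3
```

Yaw is -1°, so the keeper is at its stop. I release, lift and check.

>>> {"method": "apply_moves", "body": {"plan": [{"hand": 0.045, "dp": [0, 0, 0], "twist": [0, 0, 0]}, {"hand": 0.045, "dp": [0, 0, 0], "twist": [0, 0, 0]}, {"hand": 0.045, "dp": [0, 0, 0.04], "twist": [0, 0, 0]}, {"hand": 0.045, "dp": [0, 0, 0.05], "twist": [0, 0, 0]}, {"hand": 0.045, "dp": [-0.015, 0, 0.05], "twist": [0, 0, 0]}, {"hand": 0.045, "dp": [-0.02, 0, 0.02], "twist": [0, 0, 0]}, {"hand": 0.045, "dp": [0, 0, 0], "twist": [0, 0, 0]}, {"hand": 0.045, "dp": [0, 0, 0], "twist": [0, 0, 0]}]}}

```text
clock: 30.65
eef_pos: [0.5202, -0.2722, 0.1925]
eef_rot: [[1.0, -0.02, 0.001], [-0.02, -1.0, -0.001], [0.001, 0.001, -1.0]]
ft_force: [-0.5, 0.0, -0.8]
opening: 0.0452
grip_force: 0.0
```

Run:
```python
from h import *
a,M=look([("disc_%s_mid"%c,.025) for c in "green yellow blue white".split()],"w14",1)
```

```text
t 30.65 pos [ 0.5202 -0.2722  0.1925] yaw_x -1.17 z [ 0.0012 -0.0006 -1.    ] open 0.0452 grip 0.0 F [-0.4895  0.0225 -0.8098] q [ 0.599   0.2412 -0.2262  1.6667  0.0568  1.2387 -1.2305]
disc_green_mid 0.97 [439.6 130.8] [ 0.5625 -0.4626  0.025 ]
disc_green_mid 0.73 [248.3  60.2] [ 0.6326 -0.271   0.025 ]
disc_green_mid 0.6 [ 49.8 236.8] [ 0.4555 -0.0457  0.025 ]
disc_yellow_mid 0.62 [210.3 206. ] [ 0.4877 -0.2264  0.025 ]
disc_yellow_mid 0.31 [255.1 141.6] [ 0.5557 -0.2761  0.025 ]
disc_blue_mid 0.61 [293.9 205.4] [ 0.4864 -0.3167  0.025 ]
disc_white_mid 0.97 [324.3 121. ] [ 0.5747 -0.3457  0.025 ]
```

View pics/w14.png

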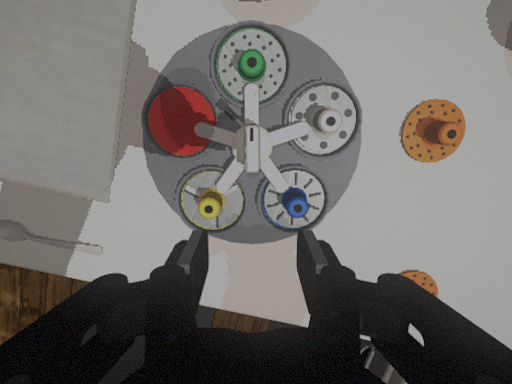

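The keeper arms lie over the pockets, so it is locked. All four discs are flat at their pads and the gripper is clear.

```bash
python3 -c "
from workcell import robot
print(robot.sign_off())"
```

```text
the job is handed in; nothing more can be done
None
```

I handed the job in at about 31 s: the green, yellow, blue and white discs lie flat on the pads of their own colours with the keeper locked over them, and the big disc, bowl and teaspoon were not touched (no small red disc was there, and `sign_off()` gave no verdict).

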